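# Gather the pastels under the cover, then open the tray

### The job

I need the handle half of the pastel tray clear for new sticks. With its loose clear cover on, tip the tray up at the handle end until all five sticks have slid down to the opposite end, wholly in that half, and let it down gently to stand flat on the table. Then lift the cover off and lay it flat, knob up, on the green cutting mat, leaving the sticks gathered and the paint jar, bottle, brush pot and plate undisturbed.

Things in the scene. Friction and masses are not known exactly. Their poses are not given: they have to be found in the camera images.
- tray: Open plywood tray, 200 long (x) x 120 wide (y) x 32 mm high outside, 188 x 108 inside, floor 5 mm, loose on the table; origin at the centre of its underside, z up. A dark steel bow handle stands out from its -x end; the opposite, +x end is the foot end. Cleats 6 mm wide along the long walls carry the cover 24 mm up. Filled 0.48 to 0.66 kg; tipping takes about 3 N at the handle.
- tray_handle (a point): Centre of the handle's crossbar, 140 mm from the tray's centre towards -x, 20 mm above the tray's underside. Bar 56 mm long (tray's y), 12 thick (x), 14 high, flat ends; two legs run 34 mm back to the wall, leaving a 34 mm gap. Can be gripped over its ends (56 mm; the tray then pivots between the fingers as it tips) or across the bar (12 mm).
- tray_foot (a point): Middle of the lower edge of the tray's foot end, 100 mm from its centre towards +x: the edge on which the tray pivots when the handle end is raised.
- tray_seat (a point): Point fixed to the tray, 24 mm above the middle of its underside: the cover's origin lies here, within the 2 mm of play, while the cover is in its seat.
- cover: Loose drop-in cover: clear acrylic plate 184 (x) x 104 (y) x 5 mm, 0.125 kg, lying on the cleats inside the tray's walls with 2 mm play all round, its top 3 mm below the rim; nothing fastens it. A dark-wood knob 24 mm across and 24 mm high stands in its middle. Origin at the centre of the plate's underside, z up; the knob's top is 29 mm above it.
- cutting_mat: Green self-healing cutting mat with a pale grid, 300 (its x) x 220 (its y) x 3 mm, fixed flat on the table to the left or right of the tray, empty. Origin at the centre of its underside, z up.
- work_board: Paint-stained wooden board, 300 (its x) x 220 (its y) x 9 mm, fixed flat on the table on the other side of the tray; three things stand on it. Origin at the centre of its underside.
- paint_jar: Bystander: yellow paint jar with a white cap, 80 mm across, 85 mm high, standing on the work board. Origin under its centre.
- white_bottle: Bystander: white paint bottle, 62 mm across, 175 mm high, standing on the work board. Origin under its centre.
- brush_pot: Bystander: green plastic pot, 76 mm across the rim, 95 mm high, with three brushes standing up to about 185 mm, on the work board. Origin under its centre.
- palette_plate: Bystander: white plate with dabs of dried paint, 120 mm across, 14 mm high, on the table beyond the tray. Origin under its centre.
- stick_red: Red square pastel stick in a paper sleeve, 70 (its x) x 11 x 11 mm, 16 g, loose on the tray's floor, roughly along its length. Origin at the centre of its underside. Slides when the tray is tilted beyond 14 to 20 degrees; cannot climb on another under the cover. Lengthwise against the foot wall its origin is at 59 mm in the tray's x.
- stick_yellow: Yellow square pastel stick in a paper sleeve, 70 (its x) x 11 x 11 mm, 16 g, loose on the tray's floor, roughly along its length. Origin at the centre of its underside. Slides when the tray is tilted beyond 14 to 20 degrees; cannot climb on another under the cover. Lengthwise against the foot wall its origin is at 59 mm in the tray's x.
- stick_blue: Blue square pastel stick in a paper sleeve, 70 (its x) x 11 x 11 mm, 16 g, loose on the tray's floor, roughly along its length. Origin at the centre of its underside. Slides when the tray is tilted beyond 14 to 20 degrees; cannot climb on another under the cover. Lengthwise against the foot wall its origin is at 59 mm in the tray's x.
- stick_green: Green square pastel stick in a paper sleeve, 70 (its x) x 11 x 11 mm, 16 g, loose on the tray's floor, roughly along its length. Origin at the centre of its underside. Slides when the tray is tilted beyond 14 to 20 degrees; cannot climb on another under the cover. Lengthwise against the foot wall its origin is at 59 mm in the tray's x.
- stick_black: Black square pastel stick in a paper sleeve, 70 (its x) x 11 x 11 mm, 16 g, loose on the tray's floor, roughly along its length. Origin at the centre of its underside. Slides when the tray is tilted beyond 14 to 20 degrees; cannot climb on another under the cover. Lengthwise against the foot wall its origin is at 59 mm in the tray's x.
Not all that is in view belongs to the job. What is shaped like the cover but blue or purple is not meant.

How it is judged (in metres and radians):
On the way, in this order (a step that is already met when the one before it is completed fails the run):
1. the tray is tipped up with the cover in its seat, and all five sticks have slid to the foot end (angle between tray's own z axis and vertical above 0.2 rad and distance between cover and tray_seat below 0.012 m and x of stick_red in the frame of tray between 0.035 and 0.1 m and y of stick_red in the frame of tray between -0.06 and 0.06 m and z of each of stick_red, stick_yellow, stick_blue, stick_green, stick_black in the frame of tray below 0.02 m and x of stick_yellow in the frame of tray between 0.035 and 0.1 m and y of stick_yellow in the frame of tray between -0.06 and 0.06 m and x of stick_blue in the frame of tray between 0.035 and 0.1 m and y of stick_blue in the frame of tray between -0.06 and 0.06 m and x of stick_green in the frame of tray between 0.035 and 0.1 m and y of stick_green in the frame of tray between -0.06 and 0.06 m and x of stick_black in the frame of tray between 0.035 and 0.1 m and y of stick_black in the frame of tray between -0.06 and 0.06 m), for 0.2 s.
2. the tray stands flat on the table again, still covered, with the sticks gathered at the foot end (angle between tray's own z axis and vertical below 0.03 rad and height (world z) of tray between -0.004 and 0.006 m and linear speed of tray below 0.02 m/s and angular speed of tray below 0.1 rad/s and distance between cover and tray_seat below 0.012 m and x of stick_red in the frame of tray between 0.035 and 0.1 m and y of stick_red in the frame of tray between -0.06 and 0.06 m and z of each of stick_red, stick_yellow, stick_blue, stick_green, stick_black in the frame of tray below 0.02 m and x of stick_yellow in the frame of tray between 0.035 and 0.1 m and y of stick_yellow in the frame of tray between -0.06 and 0.06 m and x of stick_blue in the frame of tray between 0.035 and 0.1 m and y of stick_blue in the frame of tray between -0.06 and 0.06 m and x of stick_green in the frame of tray between 0.035 and 0.1 m and y of stick_green in the frame of tray between -0.06 and 0.06 m and x of stick_black in the frame of tray between 0.035 and 0.1 m and y of stick_black in the frame of tray between -0.06 and 0.06 m), for 0.3 s.
At the end, for the whole second after the job is handed in: Tray flat and still on the table (within 0.03 rad, 6 mm); each stick in it, its centre more than 35 mm from the tray's middle towards the foot end; cover still and flat (within 0.05 rad), knob up, on the mat, its centre within 120 mm (mat's x) and 90 mm (y) of the mat's centre (angle between tray's own z axis and vertical below 0.03 rad and height (world z) of tray between -0.004 and 0.006 m and linear speed of each of tray, cover, stick_red, stick_yellow, stick_blue, stick_green, stick_black below 0.02 m/s and angular speed of tray below 0.1 rad/s and x of stick_red in the frame of tray between 0.035 and 0.1 m and y of stick_red in the frame of tray between -0.06 and 0.06 m and z of each of stick_red, stick_yellow, stick_blue, stick_green, stick_black in the frame of tray below 0.02 m and x of stick_yellow in the frame of tray between 0.035 and 0.1 m and y of stick_yellow in the frame of tray between -0.06 and 0.06 m and x of stick_blue in the frame of tray between 0.035 and 0.1 m and y of stick_blue in the frame of tray between -0.06 and 0.06 m and x of stick_green in the frame of tray between 0.035 and 0.1 m and y of stick_green in the frame of tray between -0.06 and 0.06 m and x of stick_black in the frame of tray between 0.035 and 0.1 m and y of stick_black in the frame of tray between -0.06 and 0.06 m and x of cover in the frame of cutting_mat between -0.12 and 0.12 m and y of cover in the frame of cutting_mat between -0.09 and 0.09 m and z of cover in the frame of cutting_mat below 0.006 m and angle between cover's own z axis and vertical below 0.05 rad); the robot touches nothing.
It fails at once if the cover leaves its seat while the tray is tipped (angle between tray's own z axis and vertical above 0.1 rad and distance between cover and tray_seat above 0.02 m).
It fails at once if the tray is dropped or jerked instead of being let down gently (it turns faster than 2 rad/s) (angular speed of tray above 2 rad/s).
It fails at once if a bystander is shifted by more than 25 mm (distance of any of paint_jar, white_bottle, brush_pot, palette_plate from where it was at the start of the episode above 0.025 m).
It fails at once if a bystander is tipped over (angle between any of paint_jar, white_bottle, brush_pot, palette_plate's own z axis and vertical above 0.3 rad).
It also fails if it takes over 61 s, if anything falls off the work surface, if the arm or the gripper's body presses on something with over 40 N, if the wrist force passes 120 N, or if a joint passes its speed limit or range.

### The arm

A 7-joint arm with a two-finger parallel gripper is mounted at the origin on the work surface. World frame = base frame: x ahead of the robot, y to its left, z up, the work surface at z = 0. Lengths are in m, angles in degrees, forces in N, time in s.
With the tool pointing down it reaches from about 0.35 to 0.9 m from the base axis. Payload 8.1 kg.
Tool frame: the origin (TCP) lies at the very end of the fingers, on their centre line; the grasp point (between the pads) lies 19 mm behind it; z points along the fingers, y is the line along which they close (so a half turn about z gives the same grasp; the last joint's range is limited). The gripper opens to 85 mm and grips with 20 to 120 N. Pads are 22 mm wide; open, the fingers measure 114 mm over their backs; the gripper's body (76 mm by 85 mm) begins 54 mm behind the grasp point. The pads swing forward as they close: fully open they stand 13 mm farther back than shut.
Start: joints at [-74.061, 24.895, 1.432, 90.138, -0.665, 64.973, -4.303], TCP at [0.232, 0.58, 0.231] pointing down, gripper open.
Joint ranges: [-149.89, 149.89], [-25.12, 119.58], [-72.63, 75.52], [4.76, 147.25], [-75.54, 255.54], [6.69, 114.76], [-157.13, 157.13]. Speed limits (degrees/s): [127.2, 127.2, 172.46, 172.46, 180, 180, 180].

### API

Orientations are given as [roll, pitch, yaw] about the fixed x, y, z axes, in that order (R = Rz(yaw) Ry(pitch) Rx(roll)).
In Python, from cell import bot, viewer, order gives the robot as it stands. The module is installed in compiled form; this text tells all that it offers.
- The arm moves only by the tool servo_tool, never from a script. Its argument "moves" is a list of rows, each an object with "turn": the turn, a rotation vector about the tool's x, y, z as a fraction of full scale, a list of three; "dp": the shift along the tool's x, y, z as a fraction of full scale, a list of three; "gripper": the closure in counts, from 0 (fully open) to 255 (shut). In form: [{"turn": [rx, ry, rz], "dp": [tx, ty, tz], "gripper": gripper}, ...]. A call has 1 to 10 rows; each row shifts and turns the commanded pose from where the row before left it, along the tool's axes as they then stand; what a row does not reach is not made up. Full scale, the value 1, is 0.04 m for a shift and 4 degrees for a turn. A row lasts 1/10 s, in which the tool goes at most 50 mm and 8.59 degrees, less where a joint would pass 70% of its speed; a pose out of reach is approached as far as the arm can. A call with a number of a shift or a turn outside -1 to 1 is refused whole. A call with a gripper value outside its range is refused whole. The fingers move at their own pace and stop on an object; the grip force is fixed at half the most. Time passes only in rows, so rows that do not move let the fingers close. It gives the time, the measured TCP pose, the force, the opening and the grip force at its end, in the units of the state.
- bot.read_state(): the state, without advancing time (a new reading comes with each control period).
- viewer.read_camera(name): name is "scene" or "top" or "wrist"; returns the picture (384x512x3 uint8, red, green, blue); there is no depth.
- viewer.calibration(name): a dict with "fx", "fy", "cx", "cy" (pixels), "distortion" ([k1, k2, p1, p2, k3] as OpenCV has them; the pictures are not rectified), "extrinsics" (4x4, takes a point from world to camera coordinates). Camera axes: x right, y down, z forward; pixel columns grow to the right and rows downward; lengths in m; the calibration is good to about 2 mm. A picture is of the moment at which its call begins: read the wrist's pose just before it. calibration takes no time and is no camera call; for the wrist camera it gives the pose at the moment of the call.
- order.job_done(): hands the job in; it is judged then, once.
The state is a dict: "time": time; "q": joint angles; "qd": joint speeds; "joint_torque": joint torques, N m; "tool_pos": TCP position; "orientation": TCP orientation; "wrist_force": force on the tool from outside, world axes, zero at the start; "torque": the same for the moment, N m; "width": finger opening in m; "finger_force": force on a finger pad.
Only numpy, scipy, OpenCV 4.12 (cv2) and the standard library are available. Lean on these libraries where they do the work, as an engineer would, in place of code of your own. Each camera call takes 0.05 s, during which the arm holds its last target. There are 200 camera calls.

## Working session

There is one attempt and no reset: what is moved stays moved. The work goes in short steps, Python scripts to look and compute and a tool call to move; the robot and the scene stay as the last step left them, time stands still between calls to the robot, and variables do not carry over. Pictures are saved under pics/ and viewed, at most 10 in all, crops included, and the job is handed in when it is done.

Besides the shell and the picture viewer there is one more tool, called after "Request:" as name(argument=value, ...) on one line, values as JSON. servo_tool: Moves the arm, as the interface text tells. Its arguments: {"type":"object","properties":{"moves":{"type":"array"}},"required":["moves"]}

```bash
mkdir -p pics; python3 - <<'E'
from cell import bot, viewer
import cv2
s=bot.read_state(); print(s)
for n in("top","scene"):
    im=viewer.read_camera(n); cv2.imwrite(f"pics/{n}0.png",im[:,:,::-1]); c=viewer.calibration(n); print(n,c)
E
```

```text
{'time': 0.0, 'q': array([-74.05947392,  24.93792586,   1.43141264,  90.18910865,
        -0.66331379,  64.9747618 ,  -4.30353012]), 'qd': array([-0.04345499,  0.0136385 ,  0.00462957,  0.0634497 ,  0.08220147,
       -0.15736649,  0.07749822]), 'joint_torque': array([-6.77912449e-04, -6.70473576e+01,  1.02480244e+00, -3.16220284e+01,
        1.54858298e-02,  1.23634050e-02, -2.43551159e-05]), 'tool_pos': array([0.23217256, 0.57972185, 0.23051008]), 'orientation': array([-1.79907011e+02,  9.90757178e-03,  1.58176363e+02]), 'wrist_force': array([ 0.11759264, -0.15751634, -0.10599479]), 'torque': array([0.0369767 , 0.00292966, 0.00850022]), 'finger_force': 0.0, 'width': 0.08528757153461904}
top {'fx': 350.6920331443449, 'fy': 350.6920331443449, 'cx': 253.63847033949793, 'cy': 188.2925085132938, 'distortion': array([-0.11022016,  0.        ,  0.        ,  0.        ,  0.        ]), 'extrinsics': array([[ 2.33373492e-03, -9.99211712e-01, -3.96296438e-02,
         3.70435307e-02],
       [-9.97117943e-01,  6.79990283e-04, -7.58639981e-02,
         4.88928467e-01],
       [ 7.58311432e-02,  3.96924753e-02, -9.96330339e-01,
         9.16603287e-01],
       [ 0.00000000e+00,  0.00000000e+00,  0.00000000e+00,
         1.00000000e+00]])}
scene {'fx': 475.42523288002474, 'fy': 475.42523288002474, 'cx': 260.27528956080835, 'cy': 189.47726098804412, 'distortion': array([-0.13686542,  0.        ,  0.        ,  0.        ,  0.        ]), 'extrinsics': array([[ 0.60772202,  0.79412614, -0.00613266, -0.31368403],
       [ 0.62454399, -0.48268704, -0.61396908, -0.25727063],
       [-0.49052905,  0.36929241, -0.78930626,  1.59827462],
       [ 0.        ,  0.        ,  0.        ,  1.        ]])}
```

View pics/top0.png

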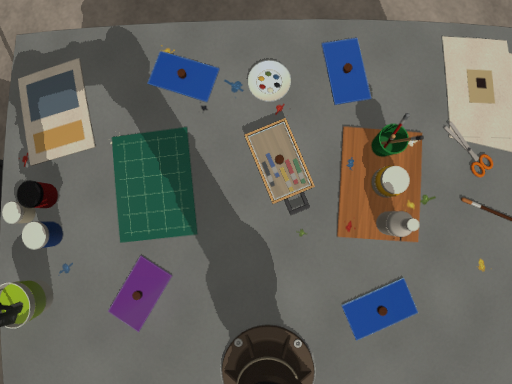

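View pics/scene0.png

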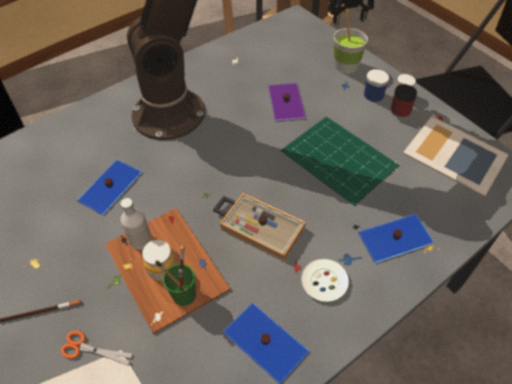

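The top view shows the tray at about (279,160), with its dark handle at (296,203) on the robot's side and the foot near (265,122). The mat is at (154,185), to the left. The work board is to the right and the plate is at (269,81), beyond the tray.

There are five cover-like items:
- The clear one, with its knob at (279,159), seated in the tray.
- Blue ones at (184,76), (346,71) and (380,308).
- A purple one at (140,293).

Only the clear one in the tray fits the description. I'll confirm it in an enlarged crop.

```bash
cat > h.py <<'E'
import numpy as np, cv2
from cell import viewer
def p2w(n,uv,z):
    c=viewer.calibration(n); K=np.array([[c['fx'],0,c['cx']],[0,c['fy'],c['cy']],[0,0,1]])
    T=c['extrinsics']; R,t=T[:3,:3],T[:3,3]
    p=cv2.undistortPoints(np.array(uv,float).reshape(-1,1,2),K,c['distortion'])[:,0]
    d=np.c_[p,np.ones(len(p))]@R; o=-R.T@t
    return o+d*((z-o[2])/d[:,2])[:,None]
def w2p(n,P):
    c=viewer.calibration(n); K=np.array([[c['fx'],0,c['cx']],[0,c['fy'],c['cy']],[0,0,1]]);T=c['extrinsics']
    return cv2.projectPoints(np.array(P,float),cv2.Rodrigues(T[:3,:3])[0],T[:3,3],K,c['distortion'])[0][:,0]
E
python3 - <<'E'
from h import *
im=cv2.imread("pics/top0.png")[105:225,225:345]
cv2.imwrite("pics/crop0.png",cv2.resize(im,(600,600),interpolation=cv2.INTER_CUBIC))
print(p2w("top",[(296,203)],.027),p2w("top",[(279,159)],.053))
print("mat",p2w("top",[(113,137),(187,128),(197,234),(121,242)],.003), "board", p2w("top",[(344,126),(422,129)],.009))
print("things",p2w("top",[(396,180)],.085),p2w("top",[(413,225)],.175),p2w("top",[(390,140)],.095),p2w("top",[(269,81)],.014))
E
```

```text
[[ 0.44943671 -0.07446842  0.027     ]] [[ 0.56222523 -0.02932396  0.053     ]]
mat [[0.63714869 0.43993093 0.003     ]
 [0.65919147 0.22480671 0.003     ]
 [0.36560699 0.19192845 0.003     ]
 [0.34076806 0.40649007 0.003     ]] board [[ 0.66053181 -0.20929987  0.009     ]
 [ 0.65378733 -0.42765661  0.009     ]]
things [[ 0.50438275 -0.32019714  0.085     ]] [[ 0.39502955 -0.32322766  0.175     ]] [[ 0.60342022 -0.30486403  0.095     ]] [[ 0.78772137 -0.00428323  0.014     ]]
```

View pics/crop0.png

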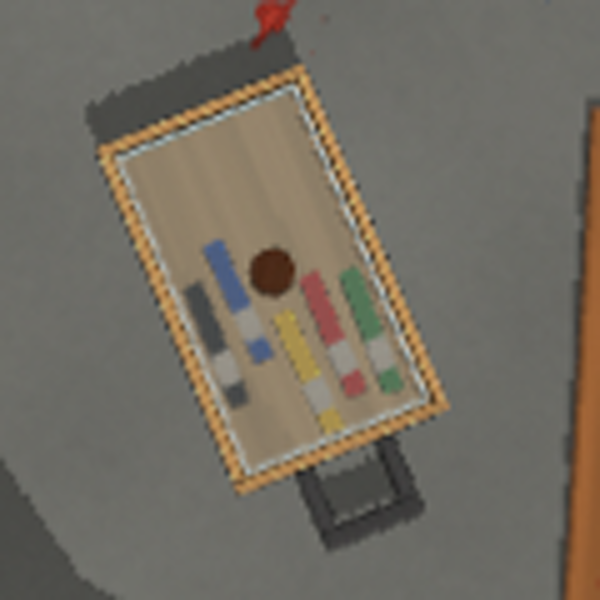

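The crop shows the clear cover with its white edge seated in the tray and its dark knob at crop (272,271). The five sticks lie on the handle side, and the handle bar is at about crop (375,525). Next I'll fit the tray pose and plan the approach.

```bash
cat >> h.py <<'E'
from cell import bot
from scipy.spatial.transform import Rotation as Ro
from scipy.linalg import logm
def pose(p,rpy):
    T=np.eye(4);T[:3,:3]=Ro.from_euler('xyz',rpy,degrees=True).as_matrix();T[:3,3]=p;return T
def go(p,yaw,n):
    """one row, to be repeated n times, from the measured pose to p, yaw, tool down"""
    s=bot.read_state();L=np.real(logm(np.linalg.inv(pose(s['tool_pos'],s['orientation']))@pose(p,[180,0,yaw])))/n
    print("turn",np.round(np.degrees([L[2,1],L[0,2],L[1,0]])/4,3),"dp",np.round(L[:3,3]/.04,3),"x",n)
E
cat > fit.py <<'E'
from h import *
from scipy.optimize import least_squares
px=np.array([(100,147),(303,67),(447,405),(240,492),(272,271),(330,550),(424,508)])/5+[224.6,104.6]
M=np.array([(.1,.06,.032),(.1,-.06,.032),(-.1,-.06,.032),(-.1,.06,.032),(0,0,.053),(-.146,.028,.027),(-.146,-.028,.027)])
def W(v): return M@Ro.from_euler('z',v[2]).as_matrix().T+[v[0],v[1],0]
r=least_squares(lambda v:(w2p("top",W(v))-px).ravel(),[.56,-.03,.38])
x,y,a=r.x; print(x,y,np.degrees(a),np.round(r.fun,1))
h=np.array([x,y])-.14*np.array([np.cos(a),np.sin(a)]);print("handle",h)
go([*h,.2],np.degrees(a),35)
E
python3 fit.py
```

```text
0.5639489250513896 -0.02979501905054393 22.2640602723272 [-0.8 -0.1  0.1 -0.9  0.6  0.3 -0.3  0.2  0.2 -0.5 -0.4  0.3  0.5  0.6]
handle [ 0.43438627 -0.08283762]
turn [-0.     0.001  0.971] dp [-0.606  0.183  0.022] x 35
```

Request:
servo_tool(moves=[{"turn":[0,0,0.971],"dp":[-0.606,0.183,0.022],"gripper":0},{"turn":[0,0,0.971],"dp":[-0.606,0.183,0.022],"gripper":0},{"turn":[0,0,0.971],"dp":[-0.606,0.183,0.022],"gripper":0},{"turn":[0,0,0.971],"dp":[-0.606,0.183,0.022],"gripper":0},{"turn":[0,0,0.971],"dp":[-0.606,0.183,0.022],"gripper":0},{"turn":[0,0,0.971],"dp":[-0.606,0.183,0.022],"gripper":0},{"turn":[0,0,0.971],"dp":[-0.606,0.183,0.022],"gripper":0},{"turn":[0,0,0.971],"dp":[-0.606,0.183,0.022],"gripper":0},{"turn":[0,0,0.971],"dp":[-0.606,0.183,0.022],"gripper":0},{"turn":[0,0,0.971],"dp":[-0.606,0.183,0.022],"gripper":0}])

```text
time: 1.1
tool_pos: [0.4635, 0.4838, 0.2225]
orientation: [180.0, -0.0, 119.0]
wrist_force: [-0.7, 0.8, 0.4]
width: 0.0853
finger_force: 0.0
```

Request:
servo_tool(moves=[{"turn":[0,0,0.971],"dp":[-0.606,0.183,0.022],"gripper":0},{"turn":[0,0,0.971],"dp":[-0.606,0.183,0.022],"gripper":0},{"turn":[0,0,0.971],"dp":[-0.606,0.183,0.022],"gripper":0},{"turn":[0,0,0.971],"dp":[-0.606,0.183,0.022],"gripper":0},{"turn":[0,0,0.971],"dp":[-0.606,0.183,0.022],"gripper":0},{"turn":[0,0,0.971],"dp":[-0.606,0.183,0.022],"gripper":0},{"turn":[0,0,0.971],"dp":[-0.606,0.183,0.022],"gripper":0},{"turn":[0,0,0.971],"dp":[-0.606,0.183,0.022],"gripper":0},{"turn":[0,0,0.971],"dp":[-0.606,0.183,0.022],"gripper":0},{"turn":[0,0,0.971],"dp":[-0.606,0.183,0.022],"gripper":0}])

```text
time: 2.1
tool_pos: [0.5814, 0.2651, 0.2137]
orientation: [-180.0, -0.0, 80.2]
wrist_force: [0.5, -0.7, -0.2]
width: 0.0854
finger_force: 0.0
```

Request:
servo_tool(moves=[{"turn":[0,0,0.971],"dp":[-0.606,0.183,0.022],"gripper":0},{"turn":[0,0,0.971],"dp":[-0.606,0.183,0.022],"gripper":0},{"turn":[0,0,0.971],"dp":[-0.606,0.183,0.022],"gripper":0},{"turn":[0,0,0.971],"dp":[-0.606,0.183,0.022],"gripper":0},{"turn":[0,0,0.971],"dp":[-0.606,0.183,0.022],"gripper":0},{"turn":[0,0,0.971],"dp":[-0.606,0.183,0.022],"gripper":0},{"turn":[0,0,0.971],"dp":[-0.606,0.183,0.022],"gripper":0},{"turn":[0,0,0.971],"dp":[-0.606,0.183,0.022],"gripper":0},{"turn":[0,0,0.971],"dp":[-0.606,0.183,0.022],"gripper":0},{"turn":[0,0,0.971],"dp":[-0.606,0.183,0.022],"gripper":0}])

```text
time: 3.1
tool_pos: [0.5361, 0.0208, 0.2049]
orientation: [-180.0, -0.0, 41.3]
wrist_force: [-0.1, -0.6, -0.1]
width: 0.0853
finger_force: 0.0
```

Request:
servo_tool(moves=[{"turn":[0,0,0.971],"dp":[-0.606,0.183,0.022],"gripper":0},{"turn":[0,0,0.971],"dp":[-0.606,0.183,0.022],"gripper":0},{"turn":[0,0,0.971],"dp":[-0.606,0.183,0.022],"gripper":0},{"turn":[0,0,0.971],"dp":[-0.606,0.183,0.022],"gripper":0},{"turn":[0,0,0.971],"dp":[-0.606,0.183,0.022],"gripper":0},{"turn":[0,0,0],"dp":[0,0,0],"gripper":0},{"turn":[0,0,0],"dp":[0,0,0],"gripper":0}])

```text
time: 3.8
tool_pos: [0.4568, -0.0752, 0.2006]
orientation: [-180.0, -0.1, 22.1]
wrist_force: [0.1, -0.3, 0.7]
width: 0.0851
finger_force: 0.0
```

```bash
python3 - <<'E'
from h import *
import cell
s=bot.read_state(); print(s['time'],s['tool_pos'],s['orientation'],s['q'])
im=viewer.read_camera("wrist"); cv2.imwrite("pics/w1.png",im[:,:,::-1])
a=np.radians(22.264);R=Ro.from_euler('z',a).as_matrix()
M=np.array([(-.146,.028,.027),(-.146,-.028,.027),(-.134,.028,.027),(-.134,-.028,.027),(-.1,.06,.032),(-.1,-.06,.032),(0,0,.053)])
print(np.round(w2p("wrist",M@R.T+[.5639,-.0298,0]),1))
E
```

```text
3.8 [ 0.45678722 -0.07518127  0.20062486] [-1.79954426e+02 -5.12037511e-02  2.21366353e+01] [-33.99106862  13.49676996  44.91727902 116.79702975 -11.81663294
  54.12238995 -50.75226856]
[[236.6 195.6]
 [282.9 195.6]
 [236.3 186.1]
 [283.2 186.1]
 [207.  158.9]
 [312.4 158.9]
 [259.5  59.9]]
```

View pics/w1.png

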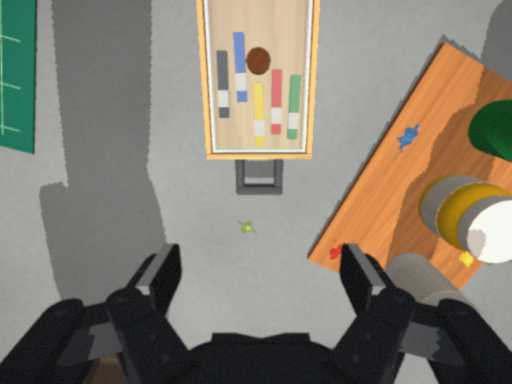

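The wrist view shows the bar at (236–283, 194), within about 1.5 px of the prediction, so the tray fit holds. The tray and its sticks are unchanged.

```bash
python3 - <<'E'
from h import *
go([.4342,-.0829,.08],22.26,8)
E
```

```text
turn [-0.001 -0.002 -0.001] dp [-0.077 -0.004  0.377] x 8
```

Request:
servo_tool(moves=[{"turn":[0,0,0],"dp":[-0.077,-0.004,0.377],"gripper":0},{"turn":[0,0,0],"dp":[-0.077,-0.004,0.377],"gripper":0},{"turn":[0,0,0],"dp":[-0.077,-0.004,0.377],"gripper":0},{"turn":[0,0,0],"dp":[-0.077,-0.004,0.377],"gripper":0},{"turn":[0,0,0],"dp":[-0.077,-0.004,0.377],"gripper":0},{"turn":[0,0,0],"dp":[-0.077,-0.004,0.377],"gripper":0},{"turn":[0,0,0],"dp":[-0.077,-0.004,0.377],"gripper":0},{"turn":[0,0,0],"dp":[-0.077,-0.004,0.377],"gripper":0},{"turn":[0,0,0],"dp":[0,0,0],"gripper":0},{"turn":[0,0,0],"dp":[0,0,0],"gripper":0}])

```text
time: 4.85
tool_pos: [0.4344, -0.0828, 0.0799]
orientation: [180.0, 0.0, 22.3]
wrist_force: [0.6, 0.5, -0.1]
width: 0.0851
finger_force: 0.0
```

```bash
python3 - <<'E'
from h import *
s=bot.read_state(); print(s['tool_pos'],s['orientation'],s['q'])
go([.4342,-.0829,.004],22.26,5)
im=viewer.read_camera("wrist"); cv2.imwrite("pics/w2.png",im[:,:,::-1])
E
```

```text
[ 0.43440965 -0.08281071  0.0799418 ] [1.79999910e+02 2.23500278e-02 2.22643999e+01] [-24.95918637  23.26364852  37.52456912 126.78854131 -23.66626066
  36.78475067 -38.14330527]
turn [0.    0.001 0.   ] dp [-0.001  0.     0.38 ] x 5
```

View pics/w2.png

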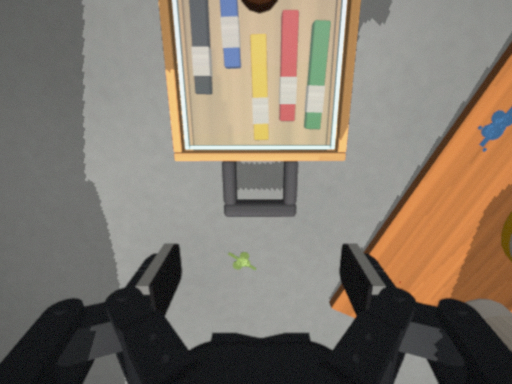

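The bar's centre column, 260, lies midway between the fingertips (181 and 341). It is aligned, so I'll lower and close.

Request:
servo_tool(moves=[{"turn":[0,0,0],"dp":[0,0,0.38],"gripper":0},{"turn":[0,0,0],"dp":[0,0,0.38],"gripper":0},{"turn":[0,0,0],"dp":[0,0,0.38],"gripper":0},{"turn":[0,0,0],"dp":[0,0,0.38],"gripper":0},{"turn":[0,0,0],"dp":[0,0,0.38],"gripper":0},{"turn":[0,0,0],"dp":[0,0,0],"gripper":0},{"turn":[0,0,0],"dp":[0,0,0],"gripper":0}])

```text
time: 5.6
tool_pos: [0.4346, -0.083, 0.0045]
orientation: [180.0, -0.0, 22.2]
wrist_force: [0.7, 0.5, 0.9]
width: 0.0853
finger_force: 0.0
```

Request:
servo_tool(moves=[{"turn":[0,0,0],"dp":[0,0,0],"gripper":255},{"turn":[0,0,0],"dp":[0,0,0],"gripper":255},{"turn":[0,0,0],"dp":[0,0,0],"gripper":255},{"turn":[0,0,0],"dp":[0,0,0],"gripper":255},{"turn":[0,0,0],"dp":[0,0,0],"gripper":255},{"turn":[0,0,0],"dp":[0,0,0],"gripper":255}])

```text
time: 6.2
tool_pos: [0.4347, -0.0829, 0.0049]
orientation: [180.0, -0.1, 22.2]
wrist_force: [-2.5, 1.1, 13.5]
width: 0.0547
finger_force: 63.9
```

```bash
python3 - <<'E'
from h import *
s=bot.read_state(); print(s)
p=None
for th in range(0,33,4):
    t=np.radians(th);q=np.array([-.24*np.cos(t)+.02*np.sin(t),.24*np.sin(t)+.02*np.cos(t)])
    if p is not None: print(th,np.round((q-p)/.04/2,3),"per half, total",np.round(q-[-.24,.02],4))
    p=q
E
```

```text
{'time': 6.2, 'q': array([-17.00403266,  31.0555514 ,  27.98750579, 129.37934375,
       -33.18352731,  26.34638391, -29.93191467]), 'qd': array([ 0.10961938, -0.02470694, -0.03617618, -0.01027802,  0.03879801,
       -0.1549265 ,  0.05296979]), 'joint_torque': array([  0.2889484 , -47.01076627,   6.55945256, -12.4470377 ,
        -0.1278547 ,  -0.70036847,  -0.04992972]), 'tool_pos': array([ 0.43473341, -0.08287802,  0.00492565]), 'orientation': array([ 1.79990886e+02, -1.12925935e-01,  2.22478905e+01]), 'wrist_force': array([-2.46846889,  1.12621839, 13.52310903]), 'torque': array([0.14135485, 0.39333339, 0.06457549]), 'finger_force': 63.85280191898346, 'width': 0.05466690745602829}
4 [0.025 0.209] per half, total [0.002  0.0167]
8 [0.039 0.206] per half, total [0.0051 0.0332]
12 [0.054 0.203] per half, total [0.0094 0.0495]
16 [0.068 0.199] per half, total [0.0148 0.0654]
20 [0.081 0.194] per half, total [0.0213 0.0809]
24 [0.095 0.188] per half, total [0.0289 0.0959]
28 [0.107 0.181] per half, total [0.0375 0.1103]
32 [0.12  0.173] per half, total [0.0471 0.1241]
```

Gripped. I'll tip along the arc, checking the forces as I go.

Request:
servo_tool(moves=[{"turn":[0,0,0],"dp":[0.025,0,-0.209],"gripper":255},{"turn":[0,0,0],"dp":[0.025,0,-0.209],"gripper":255},{"turn":[0,0,0],"dp":[0.039,0,-0.206],"gripper":255},{"turn":[0,0,0],"dp":[0.039,0,-0.206],"gripper":255},{"turn":[0,0,0],"dp":[0,0,0],"gripper":255}])

```text
time: 6.7
tool_pos: [0.4393, -0.0809, 0.0381]
orientation: [180.0, -0.1, 22.3]
wrist_force: [0.1, -0.1, -5.4]
width: 0.0545
finger_force: 64.8
```

```bash
python3 - <<'E'
from h import *
s=bot.read_state(); print(s['time'],s['tool_pos'],s['orientation'],s['wrist_force'],s['torque'],s['width'],s['finger_force'])
a=viewer.read_camera("scene")[170:280,190:330];b=viewer.read_camera("top")[100:225,225:345]
r=lambda i:cv2.resize(i,(400,400),interpolation=3)
cv2.imwrite("pics/t1.png",np.hstack([r(a),r(b)])[:,:,::-1])
E
```

```text
6.7 [ 0.43931092 -0.08088076  0.03805832] [ 1.79976078e+02 -6.98743495e-02  2.22648400e+01] [ 0.12717428 -0.05952736 -5.37809796] [-0.24272504  0.45850733 -0.06932335] 0.05446295234879834 64.84164029359818
```

View pics/t1.png

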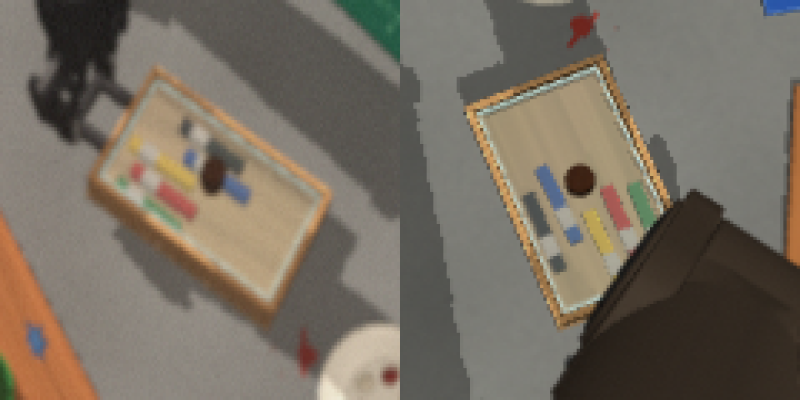

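The left panel (scene) shows the handle end raised and the cover seated, with the knob at (212,175). The right panel (top) shows the same, with the sticks not yet sliding. The 5.4 N lift is higher than expected, so I'll check whether the foot is still on the table.

```bash
cat > fit2.py <<'E'
from h import *
from scipy.optimize import least_squares
pt=np.array([(67,108),(202,58),(162,325),(180,180)])*[120/400,125/400]+[224.6,99.6]
ps=np.array([(158,68),(330,190),(268,307),(92,183)])*[140/400,110/400]+[189.6,169.6]
Mt=np.array([(.1,.06,.032),(.1,-.06,.032),(-.1,.06,.032),(0,0,.053)]);Ms=np.array([(-.1,.06,.032),(.1,.06,.032),(.1,-.06,.032),(-.1,-.06,.032)])
def W(M,v): return (M-[.1,0,0])@Ro.from_euler('zy',[v[3],v[4]]).as_matrix().T+v[:3]
f=lambda v:np.r_[w2p("top",W(Mt,v))-pt,w2p("scene",W(Ms,v))-ps].ravel()
r=least_squares(f,[.65,0.01,0,.388,.1],loss='soft_l1')
print("foot",r.x[:3],"yaw,tilt",np.degrees(r.x[3:]),np.round(f(r.x),1))
E
python3 fit2.py
```

```text
foot [ 6.54323312e-01  8.03907182e-03 -1.62443220e-04] yaw,tilt [21.88696202  6.27712815] [-1.  -0.3  0.1 -0.7 -1.3  0.8  0.5  0.4 -1.9 -0.1  0.7  0.2  0.7  2.3
 -2.5 -0.3]
```

The foot is on the table (z ≈ 0) and the tilt is about 7°. I'll carry on to about 28°.

Request:
servo_tool(moves=[{"turn":[0,0,0],"dp":[0.054,0,-0.203],"gripper":255},{"turn":[0,0,0],"dp":[0.054,0,-0.203],"gripper":255},{"turn":[0,0,0],"dp":[0.068,0,-0.199],"gripper":255},{"turn":[0,0,0],"dp":[0.068,0,-0.199],"gripper":255},{"turn":[0,0,0],"dp":[0.081,0,-0.194],"gripper":255},{"turn":[0,0,0],"dp":[0.081,0,-0.194],"gripper":255},{"turn":[0,0,0],"dp":[0.095,0,-0.188],"gripper":255},{"turn":[0,0,0],"dp":[0.095,0,-0.188],"gripper":255},{"turn":[0,0,0],"dp":[0.107,0,-0.181],"gripper":255},{"turn":[0,0,0],"dp":[0.107,0,-0.181],"gripper":255}])

```text
time: 7.8
tool_pos: [0.469, -0.0687, 0.1148]
orientation: [-180.0, 0.0, 22.2]
wrist_force: [1.1, -0.2, -6.1]
width: 0.0546
finger_force: 65.5
```

Request:
servo_tool(moves=[{"turn":[0,0,0],"dp":[0,0,0],"gripper":255},{"turn":[0,0,0],"dp":[0,0,0],"gripper":255},{"turn":[0,0,0],"dp":[0,0,0],"gripper":255},{"turn":[0,0,0],"dp":[0,0,0],"gripper":255},{"turn":[0,0,0],"dp":[0,0,0],"gripper":255},{"turn":[0,0,0],"dp":[0,0,0],"gripper":255},{"turn":[0,0,0],"dp":[0,0,0],"gripper":255},{"turn":[0,0,0],"dp":[0,0,0],"gripper":255}])

```text
time: 8.6
tool_pos: [0.4687, -0.0689, 0.1142]
orientation: [180.0, 0.0, 22.2]
wrist_force: [0.8, 0.2, -4.3]
width: 0.0543
finger_force: 65.6
```

```bash
python3 - <<'E'
from h import *
s=bot.read_state(); print(s['time'],s['tool_pos'],s['orientation'],s['wrist_force'],s['torque'],s['width'],s['finger_force'],s['q'])
a=viewer.read_camera("scene")[150:280,190:330];b=viewer.read_camera("top")[100:225,225:345]
r=lambda i:cv2.resize(i,(400,400),interpolation=3)
cv2.imwrite("pics/t2.png",np.hstack([r(a),r(b)])[:,:,::-1])
E
```

```text
8.6 [ 0.4687074  -0.06885439  0.11424563] [1.79999869e+02 2.70872350e-04 2.22317039e+01] [ 0.76579264  0.17823007 -4.29021268] [-0.13876437  0.14266917 -0.02224829] 0.05427629423223764 65.6061977148056 [-28.80106376  22.59388818  40.26240048 121.0224132  -21.2014745
  43.3594033  -42.79624998]
```

View pics/t2.png

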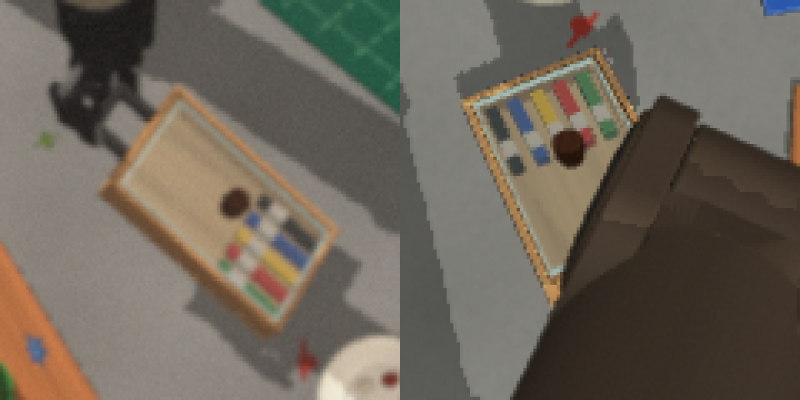

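All five sticks lie lengthwise against the foot wall: at (260–320, 210–310) in the left panel and (490–620, 70–175) in the right. The cover is still seated. I'll lower along the reverse arc, slowing at the end.

Request:
servo_tool(moves=[{"turn":[0,0,0],"dp":[-0.107,0,0.181],"gripper":255},{"turn":[0,0,0],"dp":[-0.107,0,0.181],"gripper":255},{"turn":[0,0,0],"dp":[-0.095,0,0.188],"gripper":255},{"turn":[0,0,0],"dp":[-0.095,0,0.188],"gripper":255},{"turn":[0,0,0],"dp":[-0.081,0,0.194],"gripper":255},{"turn":[0,0,0],"dp":[-0.081,0,0.194],"gripper":255},{"turn":[0,0,0],"dp":[-0.068,0,0.199],"gripper":255},{"turn":[0,0,0],"dp":[-0.068,0,0.199],"gripper":255},{"turn":[0,0,0],"dp":[-0.054,0,0.203],"gripper":255},{"turn":[0,0,0],"dp":[-0.054,0,0.203],"gripper":255}])

```text
time: 9.7
tool_pos: [0.4386, -0.0811, 0.0363]
orientation: [180.0, -0.0, 22.2]
wrist_force: [-2.4, -1.1, -0.8]
width: 0.0548
finger_force: 64.2
```

Request:
servo_tool(moves=[{"turn":[0,0,0],"dp":[-0.039,0,0.206],"gripper":255},{"turn":[0,0,0],"dp":[-0.039,0,0.206],"gripper":255},{"turn":[0,0,0],"dp":[-0.012,0,0.1],"gripper":255},{"turn":[0,0,0],"dp":[-0.012,0,0.1],"gripper":255},{"turn":[0,0,0],"dp":[-0.012,0,0.08],"gripper":255},{"turn":[0,0,0],"dp":[-0.006,0,0.05],"gripper":255},{"turn":[0,0,0],"dp":[-0.006,0,0.04],"gripper":255},{"turn":[0,0,0],"dp":[0,0,0],"gripper":255},{"turn":[0,0,0],"dp":[0,0,0],"gripper":255}])

```text
time: 10.6
tool_pos: [0.4343, -0.0829, 0.0059]
orientation: [180.0, -0.0, 22.3]
wrist_force: [-2.2, -0.6, -0.5]
width: 0.0547
finger_force: 63.4
```

Request:
servo_tool(moves=[{"turn":[0,0,0],"dp":[0,0,0.03],"gripper":255},{"turn":[0,0,0],"dp":[0,0,0],"gripper":255},{"turn":[0,0,0],"dp":[0,0,0],"gripper":255}])

```text
time: 10.9
tool_pos: [0.4343, -0.0829, 0.0055]
orientation: [-180.0, -0.1, 22.2]
wrist_force: [-7.5, -0.1, 22.6]
width: 0.0546
finger_force: 65.9
```

Firmly down at 22 N. I'll ease that off a touch and open.

Request:
servo_tool(moves=[{"turn":[0,0,0],"dp":[0,0,-0.015],"gripper":255},{"turn":[0,0,0],"dp":[0,0,0],"gripper":255},{"turn":[0,0,0],"dp":[0,0,0],"gripper":0},{"turn":[0,0,0],"dp":[0,0,0],"gripper":0},{"turn":[0,0,0],"dp":[0,0,0],"gripper":0},{"turn":[0,0,0],"dp":[0,0,0],"gripper":0},{"turn":[0,0,0],"dp":[0,0,0],"gripper":0},{"turn":[0,0,0],"dp":[0,0,0],"gripper":0}])

```text
time: 11.7
tool_pos: [0.4341, -0.083, 0.0051]
orientation: [180.0, 0.0, 22.2]
wrist_force: [0.1, -0.4, -0.3]
width: 0.086
finger_force: 0.0
```

Request:
servo_tool(moves=[{"turn":[0,0,0],"dp":[0,0,-0.3],"gripper":0},{"turn":[0,0,0],"dp":[0,0,-0.5],"gripper":0},{"turn":[0,0,0],"dp":[0,0,-0.7],"gripper":0},{"turn":[0,0,0],"dp":[0,0,-0.8],"gripper":0},{"turn":[0,0,0],"dp":[0,0,-0.8],"gripper":0},{"turn":[0,0,0],"dp":[0,0,-0.8],"gripper":0},{"turn":[0,0,0],"dp":[0,0,0],"gripper":0},{"turn":[0,0,0],"dp":[0,0,0],"gripper":0}])

```text
time: 12.5
tool_pos: [0.4344, -0.0826, 0.1615]
orientation: [-180.0, -0.1, 22.3]
wrist_force: [0.3, 0.3, -1.2]
width: 0.0857
finger_force: 0.0
```

```bash
python3 - <<'E'
from h import *
s=bot.read_state(); print(s['time'],s['tool_pos'],s['orientation'],s['width'])
im=viewer.read_camera("wrist"); cv2.imwrite("pics/w3.png",im[:,:,::-1])
a=np.radians(22.264);R=Ro.from_euler('z',a).as_matrix()
M=np.array([(-.146,.028,.027),(-.146,-.028,.027),(-.1,.06,.032),(-.1,-.06,.032),(0,0,.053)])
print(np.round(w2p("wrist",M@R.T+[.5639,-.0298,0]),1))
E
```

```text
12.5 [ 0.43438133 -0.08258687  0.16152491] [-1.79988955e+02 -1.01505655e-01  2.22793155e+01] 0.08569210303917467
[[234.3 185.6]
 [288.  185.6]
 [199.6 142. ]
 [322.9 142. ]
 [261.6  18.1]]
```

View pics/w3.png

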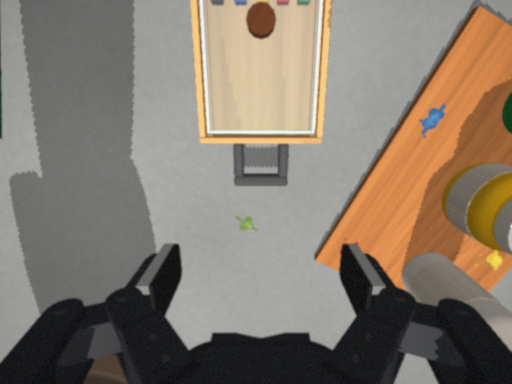

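The tray stands flat where it was, with the sticks gathered at the foot. The knob is at (261,19), and the prediction was (261.6,18). I'll go over the knob.

```bash
python3 - <<'E'
from h import *
go([.5645,-.0296,.1],22.26,8)
E
```

```text
turn [-0.001 -0.     0.   ] dp [0.441 0.002 0.19 ] x 8
```

Request:
servo_tool(moves=[{"turn":[0,0,0],"dp":[0.441,0.002,0.19],"gripper":100},{"turn":[0,0,0],"dp":[0.441,0.002,0.19],"gripper":100},{"turn":[0,0,0],"dp":[0.441,0.002,0.19],"gripper":100},{"turn":[0,0,0],"dp":[0.441,0.002,0.19],"gripper":100},{"turn":[0,0,0],"dp":[0.441,0.002,0.19],"gripper":100},{"turn":[0,0,0],"dp":[0.441,0.002,0.19],"gripper":100},{"turn":[0,0,0],"dp":[0.441,0.002,0.19],"gripper":100},{"turn":[0,0,0],"dp":[0.441,0.002,0.19],"gripper":100},{"turn":[0,0,0],"dp":[0,0,0],"gripper":100},{"turn":[0,0,0],"dp":[0,0,0],"gripper":100}])

```text
time: 13.55
tool_pos: [0.5636, -0.0307, 0.099]
orientation: [-180.0, 0.2, 22.2]
wrist_force: [-0.1, -0.7, -0.2]
width: 0.0517
finger_force: 0.0
```

```bash
python3 - <<'E'
from h import *
go([.5645,-.0296,.037],22.26,6)
E
```

```text
turn [-0.001  0.007 -0.002] dp [ 0.005 -0.003  0.258] x 6
```

Request:
servo_tool(moves=[{"turn":[0,0,0],"dp":[0.005,-0.003,0.258],"gripper":100},{"turn":[0,0,0],"dp":[0.005,-0.003,0.258],"gripper":100},{"turn":[0,0,0],"dp":[0.005,-0.003,0.258],"gripper":100},{"turn":[0,0,0],"dp":[0.005,-0.003,0.258],"gripper":100},{"turn":[0,0,0],"dp":[0.005,-0.003,0.258],"gripper":100},{"turn":[0,0,0],"dp":[0.005,-0.003,0.258],"gripper":100},{"turn":[0,0,0],"dp":[0,0,0],"gripper":100},{"turn":[0,0,0],"dp":[0,0,0],"gripper":100}])

```text
time: 14.35
tool_pos: [0.5657, -0.0292, 0.0383]
orientation: [-180.0, 0.0, 22.2]
wrist_force: [0.5, -0.8, -0.4]
width: 0.0518
finger_force: 0.0
```

Request:
servo_tool(moves=[{"turn":[0,0,0],"dp":[0,0,0],"gripper":255},{"turn":[0,0,0],"dp":[0,0,0],"gripper":255},{"turn":[0,0,0],"dp":[0,0,0],"gripper":255},{"turn":[0,0,0],"dp":[0,0,0],"gripper":255},{"turn":[0,0,0],"dp":[0,0,0],"gripper":255},{"turn":[0,0,0],"dp":[0,0,0],"gripper":255}])

```text
time: 14.95
tool_pos: [0.5661, -0.0291, 0.0392]
orientation: [180.0, -0.1, 22.2]
wrist_force: [-1.8, 0.2, 5.5]
width: 0.0208
finger_force: 58.5
```

Gripped at 21 mm. I'll lift slowly straight up.

Request:
servo_tool(moves=[{"turn":[0,0,0],"dp":[0,0,-0.1],"gripper":255},{"turn":[0,0,0],"dp":[0,0,-0.2],"gripper":255},{"turn":[0,0,0],"dp":[0,0,-0.25],"gripper":255},{"turn":[0,0,0],"dp":[0,0,-0.3],"gripper":255},{"turn":[0,0,0],"dp":[0,0,-0.4],"gripper":255},{"turn":[0,0,0],"dp":[0,0,-0.4],"gripper":255},{"turn":[0,0,0],"dp":[0,0,-0.4],"gripper":255},{"turn":[0,0,0],"dp":[0,0,-0.4],"gripper":255},{"turn":[0,0,0],"dp":[0,0,0],"gripper":255},{"turn":[0,0,0],"dp":[0,0,0],"gripper":255}])

```text
time: 15.95
tool_pos: [0.5659, -0.0288, 0.1368]
orientation: [-180.0, -0.1, 22.2]
wrist_force: [-0.7, 0.8, -2.2]
width: 0.0211
finger_force: 58.8
```

```bash
python3 - <<'E'
from h import *
s=bot.read_state(); print(s['time'],s['tool_pos'],s['width'],s['wrist_force'],s['torque'],s['q'])
im=viewer.read_camera("scene")[100:325,180:480]; cv2.imwrite("pics/s4.png",cv2.resize(im,(800,600),interpolation=3)[:,:,::-1])
m=np.array([[0.63714869,0.43993093],[0.65919147,0.22480671],[0.36560699,0.19192845],[0.34076806,0.40649007]]).mean(0); print(m)
go([*m,.125],22.26,16)
go([*m,.125],6,16)
E
```

```text
15.95 [ 0.56590375 -0.02884939  0.13684176] 0.02105411659737026 [-0.68813939  0.79639426 -2.17723212] [-0.04081554  0.02060258 -0.01848759] [-30.71214829  29.05022428  40.36675786 107.2723269  -23.50545343
  52.16165284 -46.92503671]
[0.5006788  0.31578904]
turn [-0.  0. -0.] dp [ 0.11  -0.537  0.018] x 16
turn [-0.     0.     0.254] dp [ 0.033 -0.549  0.018] x 16
```

View pics/s4.png

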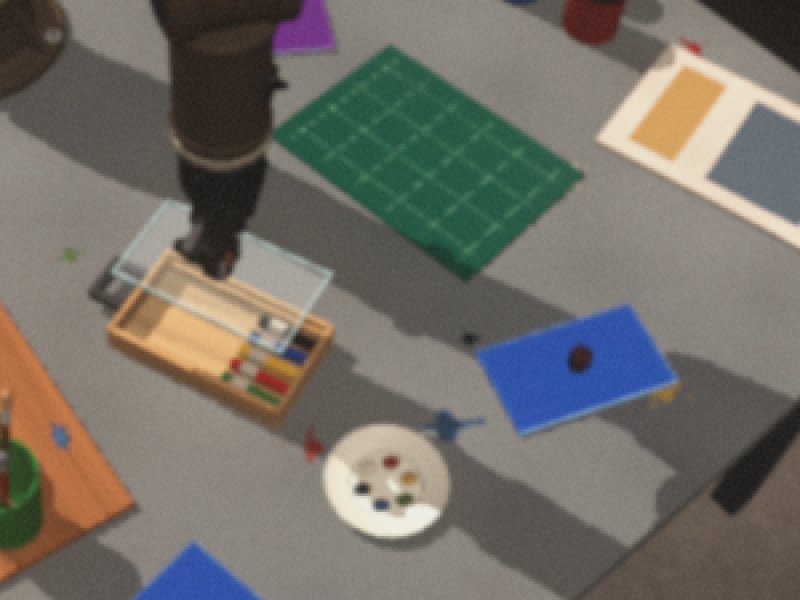

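The cover hangs level from the gripper at about (220,270), and the tray below it keeps its sticks at the foot. I'll carry it to the middle of the mat.

Request:
servo_tool(moves=[{"turn":[0,0,0.254],"dp":[0.033,-0.549,0.018],"gripper":255},{"turn":[0,0,0.254],"dp":[0.033,-0.549,0.018],"gripper":255},{"turn":[0,0,0.254],"dp":[0.033,-0.549,0.018],"gripper":255},{"turn":[0,0,0.254],"dp":[0.033,-0.549,0.018],"gripper":255},{"turn":[0,0,0.254],"dp":[0.033,-0.549,0.018],"gripper":255},{"turn":[0,0,0.254],"dp":[0.033,-0.549,0.018],"gripper":255},{"turn":[0,0,0.254],"dp":[0.033,-0.549,0.018],"gripper":255},{"turn":[0,0,0.254],"dp":[0.033,-0.549,0.018],"gripper":255},{"turn":[0,0,0.254],"dp":[0.033,-0.549,0.018],"gripper":255},{"turn":[0,0,0.254],"dp":[0.033,-0.549,0.018],"gripper":255}])

```text
time: 17.0
tool_pos: [0.5109, 0.1846, 0.1284]
orientation: [180.0, 0.1, 12.0]
wrist_force: [-0.3, -0.3, -0.9]
width: 0.0214
finger_force: 58.9
```

Request:
servo_tool(moves=[{"turn":[0,0,0.254],"dp":[0.033,-0.549,0.018],"gripper":255},{"turn":[0,0,0.254],"dp":[0.033,-0.549,0.018],"gripper":255},{"turn":[0,0,0.254],"dp":[0.033,-0.549,0.018],"gripper":255},{"turn":[0,0,0.254],"dp":[0.033,-0.549,0.018],"gripper":255},{"turn":[0,0,0.254],"dp":[0.033,-0.549,0.018],"gripper":255},{"turn":[0,0,0.254],"dp":[0.033,-0.549,0.018],"gripper":255},{"turn":[0,0,0],"dp":[0,0,0],"gripper":255},{"turn":[0,0,0],"dp":[0,0,0],"gripper":255}])

```text
time: 17.8
tool_pos: [0.4972, 0.3149, 0.124]
orientation: [179.9, 0.1, 6.0]
wrist_force: [0.0, -0.4, -1.5]
width: 0.0212
finger_force: 58.9
```

Request:
servo_tool(moves=[{"turn":[0,0,0],"dp":[0,0,0.4],"gripper":255},{"turn":[0,0,0],"dp":[0,0,0.5],"gripper":255},{"turn":[0,0,0],"dp":[0,0,0.5],"gripper":255},{"turn":[0,0,0],"dp":[0,0,0.4],"gripper":255},{"turn":[0,0,0],"dp":[0,0,0.3],"gripper":255},{"turn":[0,0,0],"dp":[0,0,0.2],"gripper":255},{"turn":[0,0,0],"dp":[0,0,0.15],"gripper":255},{"turn":[0,0,0],"dp":[0,0,0.05],"gripper":255},{"turn":[0,0,0],"dp":[0,0,0],"gripper":255},{"turn":[0,0,0],"dp":[0,0,0],"gripper":255}])

```text
time: 18.8
tool_pos: [0.4981, 0.3153, 0.0255]
orientation: [-180.0, -0.0, 6.0]
wrist_force: [0.5, -0.3, -1.8]
width: 0.0212
finger_force: 59.0
```

Request:
servo_tool(moves=[{"turn":[0,0,0],"dp":[0,0,0.05],"gripper":255},{"turn":[0,0,0],"dp":[0,0,0.05],"gripper":255},{"turn":[0,0,0],"dp":[0,0,0],"gripper":255}])

```text
time: 19.1
tool_pos: [0.4976, 0.3152, 0.0208]
orientation: [-180.0, 0.0, 6.0]
wrist_force: [-0.6, 0.1, -0.5]
width: 0.021
finger_force: 59.0
```

Request:
servo_tool(moves=[{"turn":[0,0,0],"dp":[0,0,0.04],"gripper":255},{"turn":[0,0,0],"dp":[0,0,0.03],"gripper":255},{"turn":[0,0,0],"dp":[0,0,0],"gripper":255},{"turn":[0,0,0],"dp":[0,0,0],"gripper":255}])

```text
time: 19.5
tool_pos: [0.4978, 0.3152, 0.0183]
orientation: [-180.0, -0.0, 6.0]
wrist_force: [-0.3, -1.0, 1.9]
width: 0.0214
finger_force: 59.2
```

Contact. I'll release and retreat upward.

Request:
servo_tool(moves=[{"turn":[0,0,0],"dp":[0,0,0],"gripper":0},{"turn":[0,0,0],"dp":[0,0,0],"gripper":0},{"turn":[0,0,0],"dp":[0,0,0],"gripper":0},{"turn":[0,0,0],"dp":[0,0,0],"gripper":0},{"turn":[0,0,0],"dp":[0,0,-0.2],"gripper":0},{"turn":[0,0,0],"dp":[0,0,-0.5],"gripper":0},{"turn":[0,0,0],"dp":[0,0,-0.7],"gripper":0},{"turn":[0,0,0],"dp":[0,0,-0.8],"gripper":0},{"turn":[0,0,0],"dp":[0,0,-0.8],"gripper":0},{"turn":[0,0,0],"dp":[0,0,-0.8],"gripper":0}])

```text
time: 20.5
tool_pos: [0.4977, 0.3148, 0.172]
orientation: [-180.0, -0.0, 6.0]
wrist_force: [0.2, 0.1, 0.3]
width: 0.0852
finger_force: 0.0
```

Request:
servo_tool(moves=[{"turn":[0,0,0],"dp":[0,0,0],"gripper":0},{"turn":[0,0,0],"dp":[0,0,0],"gripper":0},{"turn":[0,0,0],"dp":[0,0,0],"gripper":0}])

```text
time: 20.8
tool_pos: [0.4971, 0.315, 0.1695]
orientation: [180.0, 0.1, 6.0]
wrist_force: [0.7, -0.3, -2.2]
width: 0.0855
finger_force: 0.0
```

```bash
python3 - <<'E'
from h import *
im=viewer.read_camera("scene")[100:325,180:480]; cv2.imwrite("pics/s5.png",cv2.resize(im,(800,600),interpolation=3)[:,:,::-1])
E
```

```text
(no output)
```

View pics/s5.png

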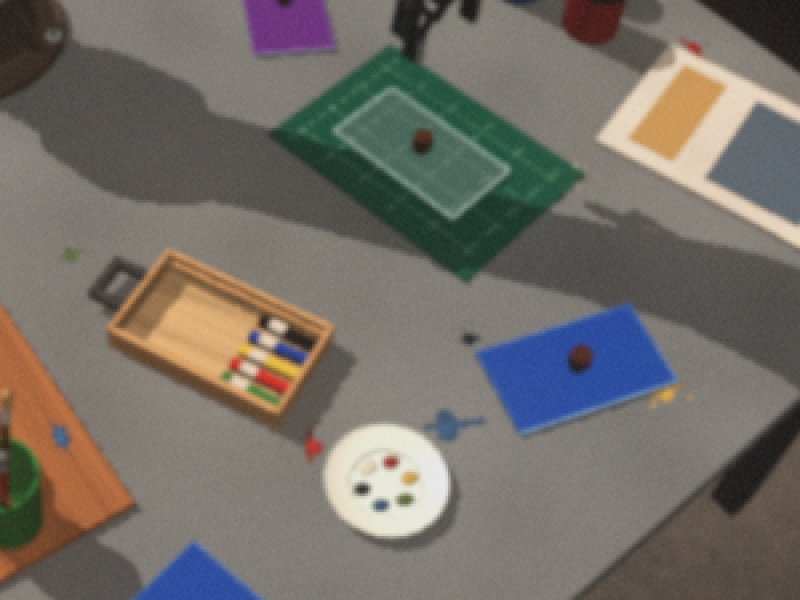

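The cover lies flat on the mat, centred with its knob up at (423,140). The tray is flat with all five sticks at the foot end (around 270,360), and the gripper is clear.

```bash
python3 -c "
from cell import order; print(order.job_done())"
```

```text
the job is handed in; nothing more can be done
None
```

The job is handed in (no verdict was returned): the last picture shows the tray flat with all five sticks at the foot end and the cover flat, knob up, in the middle of the mat; nothing touched the jar, bottle, pot or plate, though that picture shows only the plate and part of the pot.

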